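Clamp a laminated block in the rack vise for drilling

ROBOT

A 6-joint arm with a two-finger parallel gripper is mounted at the origin on the work surface. World frame = base frame: x ahead of the robot, y to its left, z up, the work surface at z = 0. Lengths are in mm, angles in rad, forces in N, time in s.
With the tool pointing down it reaches from about 275 to 1000 mm from the base axis. Payload 8.4 kg.
Tool frame: the origin (TCP) lies at the very end of the fingers, on their centre line; the grasp point (between the pads) lies 19 mm behind it; z points along the fingers, y is the line along which they close (so a half turn about z gives the same grasp; the last joint's range is limited). The gripper opens to 85 mm and grips with 20 to 120 N. Pads are 22 mm wide; open, the fingers measure 114 mm over their backs; the gripper's body (76 mm by 85 mm) begins 54 mm behind the grasp point. The pads swing forward as they close: fully open they stand 13 mm farther back than shut.
Start: joints at [1.121, 0.353, 1.633, -0, 1.155, -0.002], TCP at [270.614, 563.379, 231.281] pointing down, gripper open.
Joint ranges: [-2.63, 2.63], [-0.92, 2.1], [0.06, 2.66], [-1.3, 4.44], [0, 2.69], [-3.02, 3.02]. Speed limits (rad/s): [2.22, 2.22, 2.79, 3.14, 3.14, 3.14].

INTERFACE

Orientations are given as a 3x3 rotation matrix whose columns are the frame's x, y, z axes.
In Python, from workcell import r gives the robot as it stands.
- The arm moves only by the tool apply_moves, never from a script. Its argument "plan" is a list that holds one entry, the list of rows, each a list of 4 numbers: the shift along the tool's x, y, z in cm, then the turn about the tool's z in rad. A call has exactly 5 rows; each row is the pose to reach, as a shift and turn from the pose commanded when the call began, along the tool's axes at that moment; what a row does not reach only later rows make up. A row lasts 1/10 s, in which the tool goes at most 50 mm and 8.59 degrees, less where a joint would pass 70% of its speed; a pose out of reach is approached as far as the arm can. A call with a gripper value outside its range is refused whole. "grip" is the closure in counts, from 0 (fully open) to 255 (shut), set as the call begins (left out, the last holds). The fingers move at their own pace and stop on an object; the grip force is fixed at half the most. Time passes only in rows, so rows that repeat a pose let the fingers close, or fill a call up. It gives the time, the measured TCP pose, the force, the opening and the grip force at its end, in the units of the state.
- r.get_obs(): the state, without advancing time (a new reading comes with each control period).
- r.camera(name): name is "side" or "top" or "wrist"; returns a dict with "color" (384x512x3 uint8, red, green, blue), "z_map" (384x512 float32, mm along the optical axis (not along the pixel's ray), 0 where there is no reading), "camera_matrix" (3x3 intrinsics, pixels), "camera_from_world" (4x4, takes a point from world to camera coordinates). Camera axes: x right, y up, looking along -z (the intrinsics and any distortion apply to the point x, -y, -z); pixel columns grow to the right and rows downward; lengths in mm; the calibration is good to about 2 mm. A picture is of the moment at which its call begins.
- r.finish_job(): hands the job in; it is judged then, once.
Trained networks look in the newest picture that a camera, given by its name, has taken for a name from the list of things; names that differ only in an ending like _2 or _b are one class to them, and where a whole thing is asked for, a point or a joint stands for the part that bears it (a point fixed in the world has none). Each returns a list of dicts, best first, with "confidence" (0 to 1); they miss things now and then, are a little off and sometimes report something else, mostly with a low value. They report only what shows in the picture. A call takes as long as a camera call. They do not tell look-alikes from the thing itself.
- r.recognise(label, camera): "point" ([x, y, z] in mm, in world coordinates, good to about 4 mm: the middle of the surface that is visible of it).
- r.regions_of(label, camera): "region" (384x512 bool, what is visible of it).
The state is a dict: "t": time; "q": joint angles; "joint_vel": joint speeds; "joint_torque": joint torques, N m; "tcp_pos": TCP position; "orientation": TCP orientation; "force": force on the tool from outside, world axes, zero at the start; "moment": the same for the moment, N m; "width": finger opening in mm; "grip_force": force on a finger pad.
Only numpy, scipy, OpenCV 4.12 (cv2) and the standard library are available. Lean on these libraries where they do the work, as an engineer would, in place of code of your own. Each camera call takes 0.05 s, during which the arm holds its last target. There are 200 camera calls.

TASK

Lay the rectangular laminated block flat on the bed of the small rack vise, about midway along the jaws, with its narrower width (44 mm) between the two jaws. Then turn the vise's ball knob clockwise, regripping as needed, until the moving jaw has pushed the block against the fixed jaw and clamps it with about 15 N - never over 35 N, which dents the soft wood. Let go of the knob, and leave the hexagonal and round pieces where they lie.

Things in the scene. Friction and masses are not known exactly. Their poses are not given: they have to be found in the camera images.
- block_center (a point): Centre (half-way up) of the loose workpiece: a wood block glued from three flat plies, 56 mm long (its x axis), 44 mm wide (y), 34 mm high (z, up), upright corners clipped by 6 mm, about 65 g. It lies on the bench among a hexagonal and a round piece of the same wood.
- block: The same block; this origin is the centre of its underside, same axes.
- vise: Low steel and green cast vise bolted to the bench, foot 250 x 120 mm, 12 mm high. Origin on the bench below the centre of the clamped block; x points along the closing direction to the fixed jaw, y along the jaws, z up. Behind the moving jaw, at x = -152 to -90 mm, stands the pinion housing, 84 mm wide, 52 mm high.
- seat (a point): Middle of the flat bed, 30 mm above the bench, where the underside of the clamped block ends up; axes as the vise's. Fixed jaw's face at x = +22 mm; moving jaw's face at x = -40 to -32 mm at the start (opening 54 to 62 mm, different each time, not measured). Jaws are 76 to 84 mm long in y and rise to 62 mm above the bench; beyond y = +-38 mm the space is free.
- fixed_jaw: Steel cheek of the fixed jaw, 76 mm long in y, 28 mm high, axes as the vise's; origin 30 mm above the bench, on its gripping face. It is spring-backed and gives 1 mm for each 18 N of clamping, 3 mm at most.
- knob: Smooth black 40 mm ball knob; origin at the ball's centre, 90 mm above the bench, x = -121 mm, y = 0 of the vise, on an upright 13 mm shaft. z is up, the other axes turn with it. Slippery (friction about 0.25): gripped across its widest part it takes about 0.010 N m per newton of grip force before slipping; with the fingertips more than 8 mm above its centre it slips under load.
- pinion (a point): Where the knob's shaft enters the top of the pinion housing, 56 mm above the bench, fixed; axes as the vise's. Clockwise from above closes the moving jaw by 6 mm per rad; 1.7 to 3.0 rad from the start clamp the block. Turning freely takes 0.08 N m (12 N drag on the slide, either way at rest); each newton of clamping adds 0.006 N m, about 10 N per 0.1 rad as the sprung fixed cheek gives. Let go, drag keeps up to 12 N.
- hexagon: Bystander: hexagonal wood piece, 66 mm over corners, 30 mm high; origin at the centre of its underside.
- disc: Bystander: round wood piece, 56 mm in diameter, 30 mm high; origin at the centre of its underside.
There are look-alikes about, which are no part of the job. What is shaped like the block but purple is not meant.

How it is judged (in metres and radians):
On the way, in this order (a step that is already met when the one before it is completed fails the run):
1. the block lies released on the vise bed between the jaws (z of block_center in the frame of vise between 0.044 and 0.05 m and x of block_center in the frame of vise between -0.022 and 0.004 m and y of block_center in the frame of vise between -0.015 and 0.015 m and contact force between the fingers and block below 0.1 N), for 0.2 s.
2. the block is squeezed against the fixed jaw with more than 6 N while the ball knob is being gripped (contact force between block and fixed_jaw above 6 N and contact force between the fingers and knob above 1 N), for 0.1 s.
At the end, for the whole second after the job is handed in: The block lies flat on the vise bed (within 3 mm of height and 0.06 rad), its long side along the jaws (within 0.06 rad) and within 15 mm of their middle, against the fixed jaw, held with more than 4 N of clamping force, at rest, with the knob released (contact force between block and fixed_jaw above 4 N and x of block_center in the frame of vise between -0.003 and 0.003 m and y of block_center in the frame of vise between -0.015 and 0.015 m and z of block_center in the frame of vise between 0.044 and 0.05 m and angle between the x axis of block and the y axis of vise, either way round below 0.06 rad and angle between block's own z axis and vertical below 0.06 rad and linear speed of block below 0.01 m/s); the robot touches nothing.
It fails at once if the clamping force on the block exceeds 35 N (dents the wood) (contact force between block and fixed_jaw above 35 N).
It fails at once if the hexagonal or the round piece is moved by more than 15 mm (distance of any of hexagon, disc from where it was at the start of the episode above 0.015 m).
It also fails if it takes over 61 s, if anything falls off the work surface, if the arm or the gripper's body presses on something with over 40 N, if the wrist force passes 120 N, or if a joint passes its speed limit or range.

## Working session

There is one attempt and no reset: what is moved stays moved. The work goes in short steps, Python scripts to look and compute and a tool call to move; the robot and the scene stay as the last step left them, time stands still between calls to the robot, and variables do not carry over. Pictures are saved under pics/ and viewed, at most 10 in all, crops included, and the job is handed in when it is done.

Besides the shell and the picture viewer there is one more tool, called after "Call:" as a command line: name --argument value ..., lists and objects as JSON in quotes. apply_moves: Moves the arm, as the interface text tells. Its arguments: {"type":"object","properties":{"plan":{"type":"array","items":{"type":"array","items":{"type":"array","items":{"type":"number"}}}},"grip":{"type":"number"}},"required":["plan"]}

```bash
ls; mkdir -p pics; python3 - <<'E'
from workcell import r
import cv2,numpy as np
o=r.get_obs();print(o['t'],o['tcp_pos'],o['orientation'],o['width'])
ims=[]
for c in ["top","side"]:
    d=r.camera(c);ims.append(d['color'][:,:,::-1])
    for l in ["block","vise","knob","fixed_jaw","hexagon","disc"]:
        print(c,l,[(np.round(x['point'],1).tolist(),round(x['confidence'],2)) for x in r.recognise(l,c)[:3]])
im=np.vstack(ims);cv2.imwrite('pics/a.png',ims[0]);cv2.imwrite('pics/b.png',ims[1])
E
```

```text
pics
0.0 [270.40960319 562.95450547 230.55629869] [[-9.01389079e-01  4.33009665e-01 -5.98122121e-04]
 [ 4.33010078e-01  9.01388246e-01 -1.22567018e-03]
 [ 8.41321797e-06 -1.36379862e-03 -9.99999070e-01]] 85.07178809387693
top block [([583.7, -172.2, 34.3], 0.94), ([620.8, -90.1, 33.7], 0.77), ([511.1, -382.8, 35.7], 0.62)]
top vise [([557.7, 107.7, 28.4], 0.95)]
top knob [([588.3, 183.1, 99.6], 0.72), ([553.9, 105.3, 28.7], 0.68), ([541.5, 52.5, 65.7], 0.46)]
top fixed_jaw [([534.8, 52.8, 63.1], 0.63)]
top hexagon [([512.5, -271.9, 31.3], 0.62)]
top disc [([586.4, 186.4, 102.2], 0.71), ([439.5, -144.5, 29.1], 0.56)]
side block [([583.6, -188.4, 34.1], 0.92), ([512.3, -387.7, 34.9], 0.66), ([621.0, -92.2, 34.3], 0.61)]
side vise [([554.2, 93.1, 34.4], 0.94)]
side knob [([582.0, 175.3, 101.2], 0.57)]
side fixed_jaw [([539.1, 49.3, 57.0], 0.63)]
side hexagon [([511.3, -278.6, 28.6], 0.84)]
side disc [([437.2, -153.8, 32.3], 0.7)]
```

View pics/a.png

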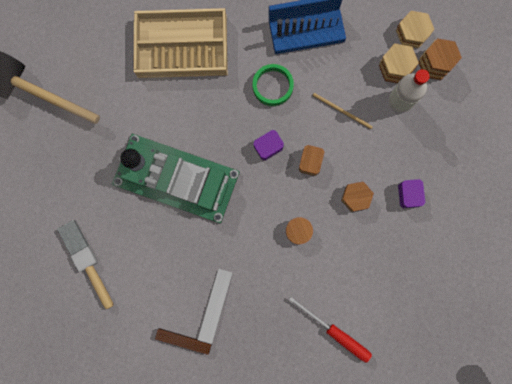

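```bash
cat > h.py <<'E'
from workcell import r
import cv2,numpy as np
def cloud(d):
    z=d['z_map'].astype(float);K=d['camera_matrix'];v,u=np.mgrid[:z.shape[0],:z.shape[1]]
    p=np.stack([(u-K[0,2])/K[0,0]*z,-(v-K[1,2])/K[1,1]*z,-z],-1)
    T=np.linalg.inv(d['camera_from_world']);w=p@T[:3,:3].T+T[:3,3];w[z==0]=np.nan;return w
def rect(p):
    (c,s,a)=cv2.minAreaRect(np.float32(p[:,:2]));return np.round(c,1),np.round(s,1),round(a,2)
E
python3 - <<'E'
from h import *
d=r.camera("top");w=cloud(d)
def sel(zl,zh,c,R):
    m=(w[...,2]>zl)&(w[...,2]<zh)&(np.hypot(w[...,0]-c[0],w[...,1]-c[1])<R);return m
for x in r.regions_of("block","top"):
    m=x['region'];p=w[m&(w[...,2]>28)]
    print(x['confidence'],m.sum(),rect(p),np.median(d['color'][m],0),p[:,2].mean())
for x in r.regions_of("vise","top"):
    m=x['region'];
    print('vise',x['confidence'],m.sum())
    for lo,hi in((5,18),(45,58),(58,70)):
        p=w[m&(w[...,2]>lo)&(w[...,2]<hi)];print(lo,len(p),rect(p))
p=w[sel(72,130,(585,180),50)];print('knob',len(p),p.mean(0),p.min(0),p.max(0))
def f(s):return np.linalg.norm(p-s,axis=1)-20
from scipy.optimize import least_squares
print(least_squares(f,[585,180,90],loss='soft_l1').x)
E
```

```text
0.94 579 (array([622.8, -86.3]), array([44.9, 55.6]), 28.92) [114.  55. 142.] 33.15009830455307
0.8 610 (array([ 587.4, -176.4]), array([43.8, 56.7]), 74.05) [139.  94.  58.] 33.221704928764794
0.67 697 (array([ 510.2, -384.1]), array([56.6, 44.8]), 0.74) [118.  61. 146.] 33.368281662389776
0.31 6429 (array([560.5, 117.1]), array([230.2,  84.1]), 68.84) [ 69. 107.  85.] 52.56054442977859
vise 0.56 6552
5 2156 (array([560., 115.]), array([250.8, 120.4]), 68.86)
45 1573 (array([562.1, 121.1]), array([218.6,  84. ]), 68.84)
58 882 (array([553.1,  97.9]), array([168.3,  83.2]), 68.84)
vise 0.16 142
5 0 (array([0., 0.]), array([0., 0.]), 0.0)
45 86 (array([534.7,  53.1]), array([ 6. , 72.7]), 69.08)
58 36 (array([533.7,  52.4]), array([ 8.7, 67.8]), 66.91)
knob 328 [585.73631969 185.34869137 101.88835351] [568.30128056 168.86445393  84.51627091] [605.84624445 206.66214104 112.71599577]
[588.18708385 188.82182704  89.17158996]
```

The top picture shows the vise at about px (178,178), the knob at (131,158), the brown block at (312,160), the hexagon at (358,197) and the disc at (299,231). The look-alike purple blocks are at (268,145) and (412,194). I'll move above the brown block.

Call:
apply_moves --plan '[[[-60.6,-53.0,7.0,1.4],[-60.6,-53.0,7.0,1.4],[-60.6,-53.0,7.0,1.4],[-60.6,-53.0,7.0,1.4],[-60.6,-53.0,7.0,1.4]]]' --grip 0

```text
t: 1.35
tcp_pos: [369.1, 332.7, 209.7]
orientation: [[-0.359, 0.933, 0.001], [0.933, 0.359, 0.0], [0.0, 0.001, -1.0]]
force: [1.2, -0.1, 0.7]
width: 85.5
grip_force: 0.0
```

```bash
cat >> h.py <<'E'
def delta(target,yaw):
    "shift cm in tool axes and turn, to bring TCP to target with tool-y (mod pi) along world angle yaw (deg)"
    o=r.get_obs();R=np.array(o['orientation']);d=np.array(target)-o['tcp_pos']
    a=np.degrees(np.arctan2(R[1,1],R[0,1]));t=(a-yaw+90)%180-90
    print('t',round(o['t'],2),'tcp',np.round(o['tcp_pos'],1),'yaw',round(a,2),'q6',round(o['q'][5],2),'F',np.round(o['force'],1),'M',np.round(o['moment'],3),'w',round(o['width'],1),'gf',o['grip_force'])
    print('DELTA cm',np.round(R.T@d/10,2),'turn',round(np.radians(t),3))
E
python3 -c "
from h import *
delta((587.4,-176.4,150),-16)"
```

```text
t 1.35 tcp [369.1 332.7 209.7] yaw 21.05 q6 0.36 F [ 1.2 -0.1  0.7] M [ 0.046 -0.049  0.02 ] w 85.5 gf 0.0
DELTA cm [-55.36   2.09   5.96] turn 0.647
```

Call:
apply_moves --plan '[[[-55.4,2.1,6.0,0.65],[-55.4,2.1,6.0,0.65],[-55.4,2.1,6.0,0.65],[-55.4,2.1,6.0,0.65],[-55.4,2.1,6.0,0.65]]]'

```text
t: 1.85
tcp_pos: [468.5, 104.6, 182.9]
orientation: [[0.279, 0.96, 0.001], [0.96, -0.279, 0.0], [0.001, 0.001, -1.0]]
force: [0.7, 0.7, 0.8]
width: 85.2
grip_force: 0.0
```

```bash
python3 -c "
from h import *
delta((587.4,-176.4,150),-16)"
```

```text
t 1.85 tcp [468.5 104.6 182.9] yaw -16.18 q6 0.5 F [0.7 0.7 0.8] M [-0.013  0.    -0.036] w 85.2 gf 0.0
DELTA cm [-23.68  19.25   3.29] turn -0.003
```

Call:
apply_moves --plan '[[[-23.7,19.2,3.3,0],[-23.7,19.2,3.3,0],[-23.7,19.2,3.3,0],[-23.7,19.2,3.3,0],[-23.7,19.2,3.3,0]]]'

```text
t: 2.35
tcp_pos: [566.2, -124.2, 155.8]
orientation: [[0.274, 0.962, 0.001], [0.962, -0.274, -0.0], [0.0, 0.001, -1.0]]
force: [1.6, 0.4, -0.1]
width: 85.1
grip_force: 0.0
```

```bash
python3 -c "
from h import *
delta((587.4,-176.4,100),-16)"
```

```text
t 2.35 tcp [ 566.2 -124.2  155.8] yaw -15.89 q6 0.06 F [ 1.6  0.4 -0.1] M [ 0.003 -0.031  0.01 ] w 85.1 gf 0.0
DELTA cm [-4.44  3.47  5.58] turn 0.002
```

Call:
apply_moves --plan '[[[-4.4,3.5,2.6,0],[-4.4,3.5,2.6,0],[-4.4,3.5,2.6,0],[-4.4,3.5,2.6,0],[-4.4,3.5,2.6,0]]]'

```text
t: 2.85
tcp_pos: [587.0, -172.5, 130.5]
orientation: [[0.272, 0.962, 0.0], [0.962, -0.272, 0.0], [0.0, 0.0, -1.0]]
force: [0.6, -0.4, 0.1]
width: 85.6
grip_force: 0.0
```

```bash
python3 - <<'E'
from h import *
d=r.camera("wrist");w=cloud(d);cv2.imwrite('pics/w1.png',d['color'][:,:,::-1])
for x in r.regions_of("block","wrist"):
    m=x['region'];q=w[m];q=q[np.isfinite(q[:,0])];p=q[(q[:,2]>28)&(q[:,2]<42)]
    if len(p)>50: print(x['confidence'],m.sum(),rect(p),p.mean(0),np.median(d['color'][m],0))
delta((587.4,-176.4,6),-16)
E
```

```text
0.61 4082 (array([ 588.4, -176.7]), array([44.6, 55.7]), 74.06) [ 588.74616081 -175.53349714   33.94138197] [159. 100.  60.]
0.58 5122 (array([624. , -86.5]), array([44.3, 56.2]), 30.18) [623.8795928  -85.89241288  34.02981618] [120.  54. 164.]
t 2.95 tcp [ 587.3 -172.6  130.7] yaw -15.78 q6 -0.01 F [ 0.3  0.  -1.2] M [-0.04   0.01  -0.066] w 85.2 gf 0.0
DELTA cm [-0.36  0.11 12.47] turn 0.004
```

View pics/w1.png

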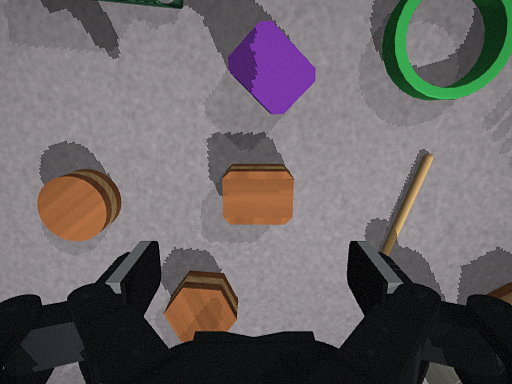

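The wrist view shows the block at px (258,194), clear of both fingers, and it agrees with the top measurement. I'll descend and close.

Call:
apply_moves --plan '[[[-0.4,0.2,4.0,0.004],[-0.4,0.2,8.0,0.004],[-0.4,0.2,11.0,0.004],[-0.4,0.2,12.4,0.004],[-0.4,0.2,12.4,0.004]]]'

```text
t: 3.45
tcp_pos: [586.9, -177.3, 4.6]
orientation: [[0.276, 0.961, -0.003], [0.961, -0.276, 0.001], [0.0, -0.003, -1.0]]
force: [-0.1, -0.2, -0.4]
width: 85.6
grip_force: 0.0
```

Call:
apply_moves --plan '[[[0,0,0,0],[0,0,0,0],[0,0,0,0],[0,0,0,0],[0,0,0,0]]]' --grip 255

```text
t: 3.95
tcp_pos: [589.5, -178.6, 8.0]
orientation: [[0.277, 0.961, 0.003], [0.961, -0.277, -0.001], [0.0, 0.003, -1.0]]
force: [-0.7, 0.9, 7.4]
width: 55.0
grip_force: 64.1
```

```bash
python3 -c "
from h import *
delta((542.4,70.6,150),-21.16)"
```

```text
t 3.95 tcp [ 589.5 -178.6    8. ] yaw -16.1 q6 -0.02 F [-0.7  0.9  7.4] M [ 0.167  0.208 -0.04 ] w 55.0 gf 64.07828092575073
DELTA cm [ 22.64 -11.39 -14.24] turn 0.088
```

Call:
apply_moves --plan '[[[0,0,-3,0],[0,0,-7,0],[3,-1.5,-11,0.02],[7,-3.5,-11,0.05],[11,-5.5,-11,0.09]]]'

```text
t: 4.45
tcp_pos: [566.9, -56.6, 118.8]
orientation: [[0.365, 0.931, 0.005], [0.931, -0.365, -0.0], [0.001, 0.005, -1.0]]
force: [0.9, -0.2, -1.2]
width: 54.9
grip_force: 63.9
```

```bash
cat >> h.py <<'E'
XV=np.array([-.361,-.9326,0]);YV=np.array([.9326,-.361,0]);OV=np.array([544.6,76,0])
def tov(p): q=np.asarray(p)-OV; return np.stack([q@XV,q@YV,q[...,2]],-1)
E
python3 - <<'E'
from h import *
d=r.camera("top");v=tov(cloud(d)).reshape(-1,3)
for x in range(-70,40,2):
    m=(abs(v[:,0]-x)<1)&(abs(v[:,1])<28);print(x,np.round(np.median(v[m,2]),1) if m.any() else None,end='; ')
m=(v[:,2]>50)&(v[:,2]<70)&(abs(v[:,1])<60)&(v[:,0]>-85)&(v[:,0]<45);print('y',np.percentile(v[m,1],[0,2,98,100]))
m=(v[:,2]>4)&(v[:,2]<18)&(abs(v[:,1])<100)&(abs(v[:,0])<230);print('foot y',np.percentile(v[m,1],[0,2,98,100]),np.percentile(v[m,0],[0,2,98,100]))
delta(OV-4*XV*-1*0+XV*-4.5+[0,0,115],-21.16)
E
```

```text
-70 47.1; -68 48.6; -66 49.0; -64 None; -62 None; -60 None; -58 None; -56 None; -54 None; -52 None; -50 None; -48 None; -46 None; -44 None; -42 None; -40 None; -38 None; -36 None; -34 None; -32 None; -30 None; -28 None; -26 None; -24 None; -22 None; -20 None; -18 None; -16 None; -14 None; -12 None; -10 None; -8 None; -6 None; -4 None; -2 None; 0 None; 2 None; 4 None; 6 None; 8 None; 10 None; 12 29.5; 14 30.5; 16 29.7; 18 None; 20 None; 22 56.2; 24 58.8; 26 56.3; 28 55.1; 30 57.7; 32 59.4; 34 62.9; 36 62.5; 38 60.4; y [-29.50293376 -26.69062896  41.05819532  41.64891239]
foot y [-95.39057396 -59.42895879  59.89466351  97.91440313] [-228.20280479 -166.86738536   78.44762426  229.38981278]
t 4.5 tcp [564.3 -50.9 117.6] yaw -21.5 q6 0.28 F [-2.   5.  -1.9] M [ 0.207  0.053 -0.033] w 55.0 gf 63.8919460773468
DELTA cm [11.53 -6.48  0.29] turn -0.006
```

```bash
python3 - <<'E'
from h import *
for c in("wrist","side"):
  d=r.camera(c);v=tov(cloud(d)).reshape(-1,3);cv2.imwrite(f'pics/{c}2.png',d['color'][:,:,::-1])
  for x in range(-60,40,2):
    m=(abs(v[:,0]-x)<1)&(abs(v[:,1])<34);print(x,np.round(np.percentile(v[m,2],[25,75]),0) if m.any() else None,end='; ')
  m=(v[:,2]>50)&(v[:,2]<66)&(abs(v[:,1])<60)&(v[:,0]>-85)&(v[:,0]<45);print('y',m.sum(),np.percentile(v[m,1],[0,2,98,100]) if m.any() else '')
E
```

```text
-60 None; -58 None; -56 None; -54 None; -52 None; -50 None; -48 None; -46 None; -44 None; -42 None; -40 None; -38 None; -36 None; -34 None; -32 None; -30 None; -28 None; -26 None; -24 [29. 30.]; -22 [30. 31.]; -20 [30. 30.]; -18 [30. 31.]; -16 [30. 31.]; -14 [30. 31.]; -12 [30. 31.]; -10 [30. 31.]; -8 [30. 31.]; -6 [30. 31.]; -4 [30. 30.]; -2 [30. 31.]; 0 [30. 31.]; 2 [30. 31.]; 4 [30. 31.]; 6 [30. 31.]; 8 [30. 31.]; 10 [30. 31.]; 12 [30. 30.]; 14 [30. 30.]; 16 [30. 30.]; 18 [30. 31.]; 20 None; 22 [58. 59.]; 24 [58. 59.]; 26 [43. 58.]; 28 [30. 31.]; 30 [59. 60.]; 32 [61. 62.]; 34 [62. 62.]; 36 [62. 62.]; 38 [62. 62.]; y 4671 [-40.48477721 -37.46085994  41.47202602  42.90540116]
-60 [61. 61.]; -58 [61. 62.]; -56 [61. 62.]; -54 [61. 62.]; -52 [61. 62.]; -50 [61. 62.]; -48 [61. 63.]; -46 [61. 62.]; -44 [62. 62.]; -42 [60. 61.]; -40 [61. 63.]; -38 [45. 61.]; -36 [36. 58.]; -34 [38. 52.]; -32 [43. 57.]; -30 [33. 34.]; -28 [32. 33.]; -26 [31. 32.]; -24 [32. 33.]; -22 [32. 33.]; -20 [32. 33.]; -18 [32. 33.]; -16 [32. 33.]; -14 [32. 33.]; -12 [32. 33.]; -10 [33. 33.]; -8 [33. 34.]; -6 None; -4 None; -2 None; 0 None; 2 None; 4 None; 6 None; 8 None; 10 None; 12 None; 14 None; 16 None; 18 None; 20 [58. 58.]; 22 [59. 60.]; 24 [60. 62.]; 26 [60. 62.]; 28 [61. 61.]; 30 [62. 62.]; 32 [63. 64.]; 34 [63. 65.]; 36 [64. 64.]; 38 [64. 65.]; y 253 [-43.33141755 -40.37152971  33.1775666   37.75494391]
```

View pics/wrist2.png

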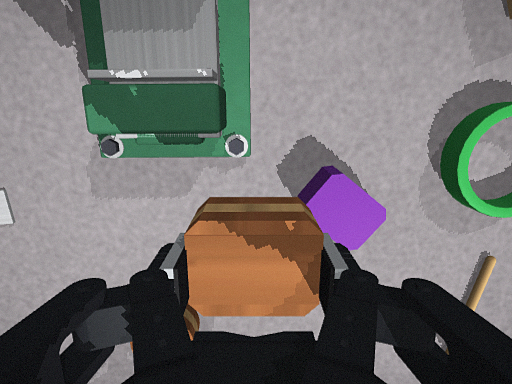

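The wrist view shows the block held squarely between the fingers at px (253,265), with the vise ahead at (160,80). I'll move above the bed.

Call:
apply_moves --plan '[[[4,-2.2,0,0],[8,-4.5,0,-0.005],[11.6,-6.5,0.3,-0.006],[11.6,-6.5,0.3,-0.006],[11.6,-6.5,0.3,-0.006]]]'

```text
t: 5.1
tcp_pos: [547.7, 74.4, 113.3]
orientation: [[0.355, 0.935, 0.001], [0.935, -0.355, -0.0], [0.0, 0.001, -1.0]]
force: [-0.1, -0.4, -1.0]
width: 55.2
grip_force: 63.9
```

```bash
python3 - <<'E'
from h import *
d=r.camera("wrist");w=cloud(d);v=tov(w)
hsv=cv2.cvtColor(d['color'],cv2.COLOR_RGB2HSV)
m=(hsv[...,0]<20)&(hsv[...,1]>100)&np.isfinite(v[...,0])&(np.hypot(v[...,0],v[...,1])<70)
p=v[m];zt=np.percentile(p[:,2],90);p=p[p[:,2]>zt-4];print(m.sum(),zt,rect(p),np.percentile(p,[1,99],axis=0).round(1))
o=r.get_obs();print('tcp v',tov(o['tcp_pos']))
delta(OV+XV*-5.5+[0,0,90],-21.16)
q=v.reshape(-1,3)
for x in range(-60,-20,2):
    s=(abs(q[:,0]-x)<1)&(abs(q[:,1])<36);print(x,np.round(np.percentile(q[s,2],[25,75]),0) if s.any() else None,end='; ')
E
```

```text
15023 140.0118157732494 (array([-1. ,  0.5]), array([ 45.4, 110.4]), 0.43) [[-23.1 -24.3 137.2]
 [ 20.1  29.8 140.7]]
tcp v [  1.0759235    3.83487591 113.26105559]
t 5.15 tcp [547.8  73.6 113.3] yaw -20.89 q6 0.5 F [-0.  -0.5 -1. ] M [ 0.008 -0.012  0.024] w 55.0 gf 63.85809302330017
DELTA cm [ 0.66 -0.38  2.33] turn 0.005
-60 [59. 59.]; -58 [59. 59.]; -56 [59. 59.]; -54 [58. 59.]; -52 [59. 59.]; -50 [59. 59.]; -48 [59. 59.]; -46 [59. 60.]; -44 [59. 59.]; -42 [59. 59.]; -40 [58. 59.]; -38 [57. 59.]; -36 [58. 59.]; -34 [58. 59.]; -32 [57. 57.]; -30 None; -28 [30. 31.]; -26 [30. 31.]; -24 [110. 132.]; -22 [114. 139.];
```

Call:
apply_moves --plan '[[[0.25,-0.3,0,0.005],[0.47,-0.3,1.5,0.005],[0.47,-0.3,3.5,0.005],[0.47,-0.3,3.5,0.005],[0.47,-0.3,3.5,0.005]]]'

```text
t: 5.65
tcp_pos: [545.6, 79.2, 77.1]
orientation: [[0.362, 0.932, -0.002], [0.932, -0.362, -0.0], [-0.001, -0.001, -1.0]]
force: [0.1, 0.7, -1.6]
width: 54.9
grip_force: 63.9
```

```bash
python3 - <<'E'
from h import *
d=r.camera("wrist");w=cloud(d);v=tov(w);cv2.imwrite('pics/w3.png',d['color'][:,:,::-1])
hsv=cv2.cvtColor(d['color'],cv2.COLOR_RGB2HSV)
m=(hsv[...,0]<20)&(hsv[...,1]>100)&np.isfinite(v[...,0])&(np.hypot(v[...,0],v[...,1])<70)
p=v[m];zt=np.percentile(p[:,2],90);p=p[p[:,2]>zt-4];print(zt,np.percentile(p,[1,99],axis=0).round(1))
delta(OV+XV*-4.5+[0,0,38],-21.16)
E
```

```text
103.8210580330937 [[-27.  -27.9 101. ]
 [ 16.4  26.1 104.5]]
t 5.7 tcp [546.2  79.4  77.8] yaw -21.23 q6 0.51 F [ 0.4  1.3 -1.1] M [0.023 0.031 0.038] w 55.0 gf 63.85702729225159
DELTA cm [ 0.08 -0.02  3.98] turn -0.001
```

View pics/w3.png

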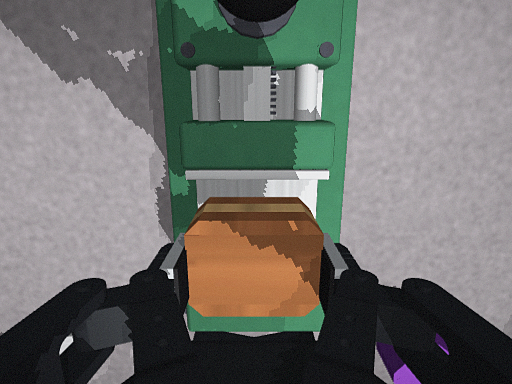

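The view shows the block at px (255,265), lined up with the jaws, and the moving-jaw plate at row 175. Its centre is at x≈-5, y≈-1, so I'll descend.

Call:
apply_moves --plan '[[[0.05,0.05,1.5,0],[0.05,0.05,2.8,0],[0.05,0.05,3.4,0],[0.05,0.05,3.8,0],[0.05,0.05,3.8,0]]]'

```text
t: 6.2
tcp_pos: [546.2, 80.1, 39.1]
orientation: [[0.362, 0.932, -0.001], [0.932, -0.362, -0.0], [-0.001, -0.001, -1.0]]
force: [0.4, -0.6, -0.4]
width: 55.1
grip_force: 63.9
```

Call:
apply_moves --plan '[[[0,0,0.1,0],[0,0,0.15,0],[0,0,0.15,0],[0,0,0.15,0],[0,0,0.15,0]]]'

```text
t: 6.7
tcp_pos: [546.8, 80.1, 38.5]
orientation: [[0.362, 0.932, 0.0], [0.932, -0.362, 0.0], [0.0, 0.0, -1.0]]
force: [0.2, 0.8, -0.5]
width: 55.0
grip_force: 63.9
```

Call:
apply_moves --plan '[[[0,0,0,0],[0,0,0,0],[0,0,0,0],[0,0,0,0],[0,0,0,0]]]' --grip 0

```text
t: 7.2
tcp_pos: [546.7, 80.0, 38.3]
orientation: [[0.362, 0.932, 0.0], [0.932, -0.362, -0.0], [-0.0, 0.0, -1.0]]
force: [0.8, 0.2, 0.9]
width: 85.3
grip_force: 0.0
```

Call:
apply_moves --plan '[[[0,0,-1,0],[0,0,-3,0],[0,0,-6,0],[0,0,-10,0],[0,0,-12,0]]]'

```text
t: 7.7
tcp_pos: [548.0, 80.2, 162.1]
orientation: [[0.362, 0.932, 0.004], [0.932, -0.362, 0.001], [0.002, 0.003, -1.0]]
force: [0.3, 0.0, 1.6]
width: 85.5
grip_force: 0.0
```

```bash
python3 - <<'E'
from h import *
from scipy.optimize import least_squares
d=r.camera("wrist");w=cloud(d);v=tov(w);cv2.imwrite('pics/w4.png',d['color'][:,:,::-1])
hsv=cv2.cvtColor(d['color'],cv2.COLOR_RGB2HSV)
m=(hsv[...,0]<20)&(hsv[...,1]>100)&np.isfinite(v[...,0])&(np.hypot(v[...,0],v[...,1])<70)
p=v[m];p=p[(p[:,2]>58)];print(rect(p),p[:,2].mean(),np.percentile(p,[1,99],axis=0).round(1))
m=(v[...,2]>72)&(v[...,2]<115)&(np.hypot(v[...,0]+121,v[...,1])<24);k=w[m]
if len(k)>30: print('knob',len(k),k[:,2].max(),least_squares(lambda s:np.linalg.norm(k-s,axis=1)-20,[588,189,90],loss='soft_l1').x)
print('model',OV-121*XV)
delta((588,189,160),-21.16)
E
```

```text
(array([-6.1, -1. ]), array([136.5,  44.3]), 89.75) 69.60459920473902 [[-28.  -27.7  61.4]
 [ 15.4  44.6 237.7]]
knob 3226 111.69405515449313 [588.95849897 188.82540199  89.89468373]
model [588.281  188.8446   0.    ]
t 7.75 tcp [549.3  80.4 164.4] yaw -21.2 q6 0.51 F [1.6 0.4 2.5] M [ 0.033 -0.08   0.007] w 85.3 gf 0.0
DELTA cm [11.52 -0.32  0.47] turn -0.001
```

View pics/w4.png

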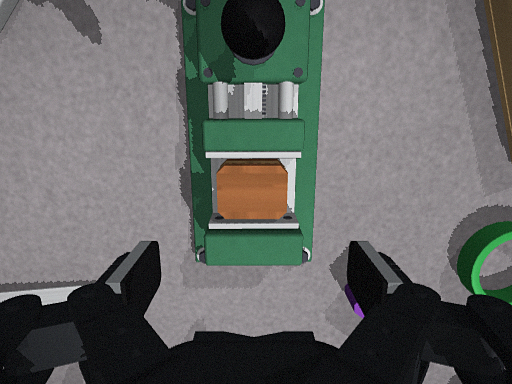

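The view shows the block flat between the jaws at px (252,190), about x=-6, y=-1, with the knob at (253,25). I'll go over the knob and wind the wrist back on the way.

Call:
apply_moves --plan '[[[4,-0.2,0,-0.15],[8,-0.3,0,-0.3],[11.5,-0.3,0,-0.45],[11.5,-0.3,0,-0.6],[11.5,-0.3,0,-0.75]]]'

```text
t: 8.25
tcp_pos: [585.5, 189.5, 158.4]
orientation: [[-0.378, 0.926, -0.0], [0.926, 0.378, -0.0], [-0.0, -0.0, -1.0]]
force: [-0.5, -0.7, -0.1]
width: 85.3
grip_force: 0.0
```

Call:
apply_moves --plan '[[[0,0,0,-0.15],[0,0,0,-0.3],[0,0,0,-0.45],[0,0,0,-0.6],[0,0,0,-0.75]]]'

```text
t: 8.75
tcp_pos: [585.3, 188.3, 158.6]
orientation: [[-0.907, 0.421, -0.0], [0.421, 0.907, -0.0], [0.0, -0.0, -1.0]]
force: [-0.1, 0.1, -0.8]
width: 85.2
grip_force: 0.0
```

Call:
apply_moves --plan '[[[0,0,0,-0.15],[0,0,0,-0.3],[0,0,0,-0.45],[0,0,0,-0.5],[0,0,0,-0.5]]]'

```text
t: 9.25
tcp_pos: [585.3, 188.3, 158.5]
orientation: [[-0.998, -0.06, -0.0], [-0.06, 0.998, -0.0], [0.0, -0.0, -1.0]]
force: [0.1, -0.2, -0.5]
width: 84.8
grip_force: 0.0
```

```bash
python3 - <<'E'
from h import *
delta((588.6,188.8,68),-21.16+114.6)
E
```

```text
t 9.25 tcp [585.3 188.3 158.5] yaw 93.42 q6 -1.32 F [ 0.1 -0.2 -0.5] M [-0.031 -0.021 -0.087] w 84.8 gf 0.0
DELTA cm [-0.33  0.03  9.05] turn -0.0
```

Call:
apply_moves --plan '[[[-0.33,0,3,0],[-0.33,0,6,0],[-0.33,0,8,0],[-0.33,0,9,0],[-0.33,0,9,0]]]'

```text
t: 9.75
tcp_pos: [587.9, 188.3, 67.2]
orientation: [[-0.998, -0.058, -0.002], [-0.058, 0.998, -0.001], [0.002, -0.001, -1.0]]
force: [0.8, -0.4, -0.1]
width: 85.6
grip_force: 0.0
```

Call:
apply_moves --plan '[[[0,0,0,0],[0,0,0,0],[0,0,0,0],[0,0,0,0],[0,0,0,0]]]' --grip 255

```text
t: 10.25
tcp_pos: [589.4, 188.6, 69.8]
orientation: [[-0.998, -0.059, 0.002], [-0.059, 0.998, 0.0], [-0.002, 0.0, -1.0]]
force: [-1.8, -2.2, 7.5]
width: 37.0
grip_force: 59.1
```

Call:
apply_moves --plan '[[[0,0,0,0.1],[0,0,0,0.2],[0,0,0,0.3],[0,0,0,0.4],[0,0,0,0.5]]]'

```text
t: 10.75
tcp_pos: [589.5, 188.7, 69.8]
orientation: [[-0.903, 0.43, 0.002], [0.43, 0.903, 0.0], [-0.001, 0.001, -1.0]]
force: [-1.1, 0.2, 7.0]
width: 37.5
grip_force: 59.2
```

```bash
cat >> h.py <<'E'
def mz(n=6):
    a=[]
    for i in range(n): r.camera("side");o=r.get_obs();a.append(list(o['force'])+[o['moment'][2]]+[o['joint_torque'][5]])
    print('F,Mz,tau6',np.mean(a,0).round(3),'sd',np.std(a,0)[3:].round(3))
def jaw(cam="top"):
    d=r.camera(cam);v=tov(cloud(d)).reshape(-1,3)
    for x in np.arange(-50,-10,2.):
        s=(abs(v[:,0]-x)<1)&(abs(v[:,1])<34);print(x,np.round(np.median(v[s,2])) if s.any() else None,end='; ')
    print()
E
python3 - <<'E'
from h import *
mz();delta((588.6,188.8,68),0);jaw("side")
E
```

```text
F,Mz,tau6 [-1.666 -0.746  7.091 -0.065  0.11 ] sd [0.04  0.594]
t 11.05 tcp [589.5 188.7  69.8] yaw 64.73 q6 -0.82 F [-1.7 -1.1  7.5] M [-0.224  0.206 -0.049] w 37.4 gf 59.170820116996765
DELTA cm [ 0.08 -0.03  0.18] turn 1.13
-50.0 62.0; -48.0 62.0; -46.0 62.0; -44.0 62.0; -42.0 61.0; -40.0 61.0; -38.0 62.0; -36.0 61.0; -34.0 61.0; -32.0 57.0; -30.0 53.0; -28.0 65.0; -26.0 66.0; -24.0 65.0; -22.0 66.0; -20.0 65.0; -18.0 66.0; -16.0 66.0; -14.0 66.0; -12.0 66.0;
```

Call:
apply_moves --plan '[[[0,0,0,0.12],[0,0,0,0.24],[0,0,0,0.36],[0,0,0,0.48],[0,0,0,0.6]]]'

```text
t: 11.6
tcp_pos: [589.6, 188.8, 69.8]
orientation: [[-0.501, 0.865, 0.002], [0.865, 0.501, 0.001], [-0.001, 0.002, -1.0]]
force: [-1.6, 0.5, 7.0]
width: 37.6
grip_force: 59.2
```

Call:
apply_moves --plan '[[[0,0,0,0.1],[0,0,0,0.2],[0,0,0,0.3],[0,0,0,0.4],[0,0,0,0.4]]]'

```text
t: 12.1
tcp_pos: [589.7, 188.9, 69.8]
orientation: [[-0.126, 0.992, 0.002], [0.992, 0.126, 0.001], [0.0, 0.002, -1.0]]
force: [0.2, -0.7, 6.3]
width: 37.8
grip_force: 59.3
```

```bash
cat >> h.py <<'E'
def look():
    for c in ("side","top"):
        d=r.camera(c);w=cloud(d);v=tov(w)
        hsv=cv2.cvtColor(d['color'],cv2.COLOR_RGB2HSV)
        wood=(hsv[...,0]<20)&(hsv[...,1]>100)&(hsv[...,2]>40)
        m=wood&(np.abs(v[...,0])<45)&(np.abs(v[...,1])<35)&(v[...,2]>58)&(v[...,2]<72)
        if m.sum()>20: print(c,'block',m.sum(),np.percentile(v[m],[1,99],axis=0).round(1)[:,:2].tolist(),rect(v[m]))
        g=(v[...,2]>54)&(v[...,2]<70)&~wood&(np.abs(v[...,1])<34)
        for lo,hi in((-70,-12),(12,60)):
            k=g&(v[...,0]>lo)&(v[...,0]<hi)
            if k.sum()>20: print(c,'jaw x',k.sum(),np.percentile(v[k][:,0],[2,98]).round(1))
    return d
E
python3 - <<'E'
from h import *
mz();delta((588.6,188.8,68),0);look()
d=r.camera("side");cv2.imwrite('pics/s5.png',cv2.resize(d['color'][:,:,::-1],None,fx=1.5,fy=1.5))
E
```

```text
F,Mz,tau6 [-0.381 -0.375  6.501 -0.081  0.022] sd [0.015 0.161]
t 12.4 tcp [589.7 188.9  69.7] yaw 7.43 q6 0.18 F [ 0.4 -0.5  6.4] M [-0.098  0.213 -0.112] w 37.1 gf 59.26063120365143
DELTA cm [ 0.01 -0.11  0.17] turn 0.13
side block 340 [[-22.7, -27.8], [21.1, 25.1]] (array([-1. , -1.2]), array([54.3, 46.6]), 89.02)
side jaw x 210 [-52.8 -17.9]
side jaw x 386 [19.9 59.9]
top block 563 [[-22.7, -28.4], [20.2, 25.2]] (array([-1.1, -1.5]), array([54.8, 43.7]), 89.91)
top jaw x 477 [-52.8 -22.8]
top jaw x 568 [22.1 59.6]
```

View pics/s5.png

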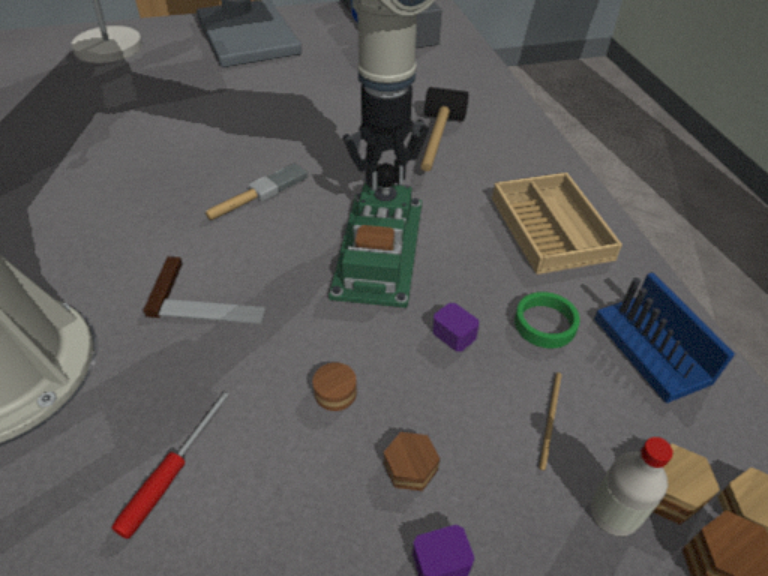

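The side view shows the block at px (375,238) between the jaws, with the gripper on the knob. The block is about 1 mm short of the fixed jaw, so I'll take small turns from here.

Call:
apply_moves --plan '[[[0,0,0,0.04],[0,0,0,0.08],[0,0,0,0.12],[0,0,0,0.15],[0,0,0,0.15]]]'

```text
t: 13.05
tcp_pos: [589.7, 188.9, 69.8]
orientation: [[0.021, 1.0, 0.002], [1.0, -0.021, 0.001], [0.001, 0.002, -1.0]]
force: [0.1, -1.2, 5.8]
width: 37.3
grip_force: 59.3
```

```bash
python3 - <<'E'
from h import *
mz(10);delta((588.6,188.8,68),0);look()
E
```

```text
F,Mz,tau6 [-0.385 -0.092  6.037 -0.019 -0.012] sd [0.028 0.041]
t 13.55 tcp [589.7 188.9  69.8] yaw -1.16 q6 0.33 F [-1.3  1.   5.5] M [-0.078  0.223 -0.014] w 37.9 gf 59.27010118961334
DELTA cm [-0.01 -0.11  0.18] turn -0.02
side block 336 [[-21.8, -27.8], [22.2, 25.1]] (array([-0.3, -1.5]), array([54.5, 46.1]), 89.25)
side jaw x 212 [-51.1 -20.4]
side jaw x 391 [20.3 59.9]
top block 563 [[-21.6, -28.2], [20.9, 25.3]] (array([-0.7, -1.4]), array([43.9, 55. ]), 0.43)
top jaw x 467 [-51.8 -22.7]
top jaw x 574 [21.5 59.4]
```

Call:
apply_moves --plan '[[[0,0,0,0.02],[0,0,0,0.04],[0,0,0,0.06],[0,0,0,0.07],[0,0,0,0.07]]]'

```text
t: 14.15
tcp_pos: [589.8, 188.9, 69.8]
orientation: [[0.09, 0.996, 0.002], [0.996, -0.09, 0.001], [0.001, 0.002, -1.0]]
force: [-0.2, -1.1, 6.2]
width: 37.5
grip_force: 59.3
```

```bash
python3 - <<'E'
from h import *
mz(12);delta((588.6,188.8,68),0);look()
E
```

```text
F,Mz,tau6 [-0.212 -0.072  5.877  0.043  0.039] sd [0.035 0.013]
t 14.75 tcp [589.7 188.9  69.8] yaw -5.16 q6 0.4 F [-0.8  0.5  5.4] M [-0.006  0.204  0.09 ] w 37.9 gf 59.27854120731354
DELTA cm [-0.02 -0.11  0.18] turn -0.09
side block 333 [[-21.0, -28.0], [22.6, 25.2]] (array([ 0.6, -1.3]), array([54.4, 45.4]), 88.94)
side jaw x 214 [-51.5 -17.9]
side jaw x 387 [19.9 59.8]
top block 557 [[-21.2, -28.3], [21.2, 25.2]] (array([-0.1, -1.5]), array([54.7, 44.4]), 89.42)
top jaw x 471 [-51.3 -21.9]
top jaw x 583 [21.3 59.1]
```

Call:
apply_moves --plan '[[[0,0,0,0.02],[0,0,0,0.04],[0,0,0,0.05],[0,0,0,0.06],[0,0,0,0.06]]]'

```text
t: 15.35
tcp_pos: [589.8, 188.9, 69.8]
orientation: [[0.15, 0.989, 0.002], [0.989, -0.15, 0.001], [0.001, 0.002, -1.0]]
force: [-0.6, 0.5, 5.6]
width: 37.4
grip_force: 59.3
```

```bash
python3 - <<'E'
from h import *
mz(12);delta((588.6,188.8,68),0);look()
E
```

```text
F,Mz,tau6 [-0.009 -0.058  6.019  0.024  0.043] sd [0.039 0.013]
t 15.95 tcp [589.8 188.9  69.8] yaw -8.6 q6 0.46 F [0.  0.6 5.5] M [-0.055  0.163 -0.016] w 37.4 gf 59.284881949424744
DELTA cm [-0.03 -0.12  0.18] turn -0.15
side block 328 [[-21.2, -27.5], [22.5, 25.3]] (array([ 0.7, -1.3]), array([45.2, 54.2]), 0.41)
side jaw x 208 [-50.9 -19.5]
side jaw x 390 [18.5 59.8]
top block 554 [[-20.7, -28.3], [21.0, 25.3]] (array([ 0.5, -1.4]), array([55. , 44.1]), 89.6)
top jaw x 471 [-51.1 -21.7]
top jaw x 580 [21.9 59.3]
```

Call:
apply_moves --plan '[[[0,0,0,0.02],[0,0,0,0.04],[0,0,0,0.05],[0,0,0,0.06],[0,0,0,0.06]]]'

```text
t: 16.55
tcp_pos: [589.8, 188.9, 69.8]
orientation: [[0.209, 0.978, 0.002], [0.978, -0.209, 0.001], [0.001, 0.002, -1.0]]
force: [-0.4, -0.3, 6.4]
width: 37.2
grip_force: 59.3
```

```bash
python3 - <<'E'
from h import *
mz(12);delta((588.6,188.8,68),0);look()
E
```

```text
F,Mz,tau6 [-0.211 -0.132  5.868  0.052  0.061] sd [0.028 0.013]
t 17.15 tcp [589.8 188.9  69.8] yaw -12.03 q6 0.52 F [-0.2  0.8  4.9] M [-0.016  0.131  0.046] w 37.4 gf 59.28976535797119
DELTA cm [-0.03 -0.11  0.18] turn -0.21
side block 329 [[-20.4, -27.5], [22.6, 25.3]] (array([ 1. , -1.4]), array([44.6, 54.2]), 0.5)
side jaw x 214 [-49.9 -19. ]
side jaw x 389 [20.4 59.8]
top block 550 [[-20.2, -28.0], [21.9, 25.3]] (array([ 0.5, -1.4]), array([54.9, 43.7]), 89.43)
top jaw x 469 [-50.5 -21.1]
top jaw x 582 [22.2 59.2]
```

Call:
apply_moves --plan '[[[0,0,0,0.02],[0,0,0,0.04],[0,0,0,0.05],[0,0,0,0.06],[0,0,0,0.06]]]'

```text
t: 17.75
tcp_pos: [589.8, 188.9, 69.8]
orientation: [[0.267, 0.964, 0.002], [0.964, -0.267, 0.001], [0.001, 0.002, -1.0]]
force: [0.6, -0.4, 6.0]
width: 37.7
grip_force: 59.3
```

```bash
python3 - <<'E'
from h import *
mz(12);delta((588.6,188.8,68),0);look()
E
```

```text
F,Mz,tau6 [ 0.113 -0.194  5.806  0.087  0.098] sd [0.027 0.013]
t 18.35 tcp [589.8 188.9  69.8] yaw -15.47 q6 0.58 F [ 0.5 -0.2  5.6] M [0.026 0.158 0.069] w 37.4 gf 59.29477572441101
DELTA cm [-0.04 -0.11  0.17] turn -0.27
side block 331 [[-20.6, -27.5], [23.2, 25.2]] (array([ 1.4, -1.3]), array([55.1, 46.7]), 88.15)
side jaw x 210 [-51.  -19.5]
side jaw x 389 [21.4 59.7]
top block 552 [[-20.0, -28.3], [21.9, 25.4]] (array([ 0.6, -1.4]), array([43.5, 55. ]), 0.15)
top jaw x 469 [-50.4 -21.3]
top jaw x 581 [22.4 59.4]
```

The torque now rises at the full clamping slope, which puts the force near 9 N. I'll take one more step.

Call:
apply_moves --plan '[[[0,0,0,0.02],[0,0,0,0.04],[0,0,0,0.05],[0,0,0,0.06],[0,0,0,0.06]]]'

```text
t: 18.95
tcp_pos: [589.8, 188.9, 69.8]
orientation: [[0.324, 0.946, 0.002], [0.946, -0.324, 0.001], [0.001, 0.002, -1.0]]
force: [-0.5, 0.9, 5.3]
width: 37.5
grip_force: 59.3
```

```bash
python3 - <<'E'
from h import *
mz(12);delta((588.6,188.8,68),0)
E
```

```text
F,Mz,tau6 [-0.342 -0.346  5.779  0.139  0.135] sd [0.021 0.013]
t 19.55 tcp [589.8 188.9  69.8] yaw -18.9 q6 0.64 F [ 0.1 -0.3  4.7] M [-0.059  0.123  0.132] w 37.8 gf 59.30067479610443
DELTA cm [-0.05 -0.11  0.18] turn -0.33
```

Call:
apply_moves --plan '[[[0,0,0,0],[0,0,0,0],[0,0,0,0],[0,0,0,0],[0,0,0,0]]]' --grip 0

```text
t: 20.05
tcp_pos: [588.7, 188.5, 68.3]
orientation: [[0.324, 0.946, -0.0], [0.946, -0.324, -0.0], [-0.0, -0.0, -1.0]]
force: [-0.7, -0.7, -0.4]
width: 85.5
grip_force: 0.0
```

Call:
apply_moves --plan '[[[0,0,-2,0],[0,0,-5,0],[0,0,-9,0],[0,0,-12,0],[0,0,-12,0]]]'

```text
t: 20.55
tcp_pos: [591.4, 189.4, 193.1]
orientation: [[0.324, 0.946, 0.007], [0.946, -0.324, 0.002], [0.004, 0.006, -1.0]]
force: [0.2, -0.0, 0.1]
width: 85.0
grip_force: 0.0
```

```bash
python3 - <<'E'
from h import *
mz(6);delta((588.6,188.8,68),0);look()
E
```

```text
F,Mz,tau6 [-0.163 -0.149 -0.327 -0.011  0.   ] sd [0.031 0.   ]
t 20.85 tcp [587.9 188.3 186.8] yaw -18.91 q6 0.64 F [-0.1  1.  -0.2] M [0.039 0.052 0.023] w 85.3 gf 0.0
DELTA cm [ 0.09  0.08 11.88] turn -0.33
side block 332 [[-20.4, -27.8], [23.8, 25.2]] (array([ 1.7, -1.5]), array([45.5, 54.7]), 1.92)
side jaw x 212 [-50.7 -19.3]
side jaw x 377 [21.4 59.9]
top block 549 [[-19.7, -28.3], [22.1, 25.1]] (array([ 1.3, -1.4]), array([43.4, 55.1]), 0.01)
top jaw x 469 [-49.9 -20.4]
top jaw x 590 [22.7 59.5]
```

```bash
python3 -c "
from h import *
print(r.finish_job())"
```

```text
the job is handed in; nothing more can be done
None
```

I laid the block flat on the vise bed near mid-jaw and clamped it against the fixed jaw at an estimated 9–15 N, inferred from the wrist torque. I then released the knob, kept clear of the hexagonal and round pieces, and handed the job in; no verdict came back.

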